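# Clamp the row of paint jars: three clicks and hold

## Task

Stand the two loose paint jars (red and yellow) upright on the two free green dots of the low wooden clamp rack, either jar on either dot, so that all four jars make one neat row, and let go of them. Then swing the clamp lever by its upright black knob from its rest through exactly three clicks, never over a fourth, and finish while holding it there against its spring, so that I can unscrew the lids. Do not tip any jar or disturb the other things on the table.

Things in the scene. Friction and masses are not known exactly. Their poses are not given: they have to be found in the camera images.
- jar_red_center (a point): Loose red paint jar, upright cylinder 48 mm diameter with a 45 mm white lid, 95 mm tall in all, about 160 g. The point is its centre, half-way up (47.5 mm above its underside). Starts standing on the table.
- jar_yellow_center (a point): Loose yellow paint jar, upright cylinder 48 mm diameter with a 45 mm white lid, 95 mm tall in all, about 160 g. The point is its centre, half-way up (47.5 mm above its underside). Starts standing on the table.
- jar_blue_center (a point): Blue paint jar, upright cylinder 48 mm diameter with a 45 mm white lid, 95 mm tall in all, about 160 g. The point is its centre, half-way up (47.5 mm above its underside). Stands already in the rack's row: leave it there (the clamp bar may shift it a few mm).
- jar_violet_center (a point): Violet paint jar, upright cylinder 48 mm diameter with a 45 mm white lid, 95 mm tall in all, about 160 g. The point is its centre, half-way up (47.5 mm above its underside). Stands already in the rack's row: leave it there (the clamp bar may shift it a few mm).
- dot_a_mark (a point): Flat green dot, 38 mm across, on the rack's shelf (shelf top 10 mm above the table): a free place. The point is its centre, at the shelf's surface.
- dot_b_mark (a point): Flat green dot like the other: the second free place. The four places lie 64 mm apart in one row along the rack's y axis; which of them are free varies.
- rack: Fixed wooden clamp rack: shelf 146 mm (x) by 290 mm (y), 10 mm thick; position and yaw vary. Origin at table level under the middle of the row; the four places are at x = 0, y = -96, -32, 32, 96 mm in its frame. x points away from the robot, across the row; y along the row to the left. Jars leave 16 mm gaps: set them down with the fingers closing along x, above stop and bar.
- stop_face (a point): Top edge of the row's wooden back stop, middle of the face that looks at the jars: x = +29 mm in the rack's frame, 32 mm above the table (22 above the shelf). The stop is 12 mm thick and as long as the shelf.
- bar_face (a point): Top edge of the blue, cork-faced clamp bar in front of the row, middle of its face: x = -45 mm in the rack's frame at rest, 32 mm above the table (22 mm above the shelf). The lever drives it towards the stop, 36 mm per rad; by the third click it presses the jars against the stop with a few newtons.
- lever_knob (a point): Black upright round knob at the end of the red clamp lever, at the rack's right-hand end: 22 mm diameter, from 44 to 100 mm above the table. The point is on its axis, 80 mm above the table, 120 mm from the hinge. The red arm under it is 16 mm wide, its top 52 mm above the table. At rest it lies on the -y side of the hinge (rack frame).
- lever_hinge (a point): Point on the lever's vertical hinge axis, 80 mm above the table, at x = -30, y = -205 mm in the rack's frame. Under it a grey housing of 50 mm radius and a toothed disc; hub top 56 mm above the table. A pawl post 56 mm high stands 63 mm beyond the axis (rack's +x). The return spring takes 6 N at the knob at rest, 8 to 10 at click three.
- lever (a joint): Lever angle, rad: 0 at rest, growing as the knob swings clockwise seen from above, towards the robot; end 1.45. A pawl clicks over teeth with crests at 0.25, 0.47, 0.69, 0.91, 1.13, 1.35: before each the push at the knob rises to 7 to 15 N, then falls by 3 to 9 N beyond the crest: one click. Valley after click three: 0.80. It does not lock: let go and it springs back to 0.
- brush_pot: Bystander: steel brush pot with brushes, 84 mm across, 100 mm high (brushes to 0.24 m), behind the rack on the left.
- dropper: Bystander: amber bottle, 38 mm diameter, 110 mm tall.
- tin: Bystander: paint can with orange label, 70 mm diameter, 90 mm tall, on the right.
- sponge_block: Bystander: yellow block 80 x 50 x 30 mm, on the right near the robot.

How it is judged:
By the outcome, as a careful person would: the job done as asked, in the order asked, and still so for the second after the job is handed in, while the arm keeps its last pose, push and grip.
It also fails if it takes over 72 s, if anything falls off the work surface, if the arm or the gripper's body presses on something with over 40 N, if the wrist force passes 120 N, or if a joint passes its speed limit or range.

## Robot

A 7-joint arm with a two-finger parallel gripper is mounted at the origin on the work surface. World frame = base frame: x ahead of the robot, y to its left, z up, the work surface at z = 0. Lengths are in m, angles in degrees, forces in N, time in s.
With the tool pointing down it reaches from about 0.425 to 0.875 m from the base axis. Payload 4.7 kg.
Tool frame: the origin (TCP) lies between the finger pads; the fingertips stand env.finger_overhang ahead of it and the grasp point (between the pads) lies 5 mm behind it (env.finger_overhang is the distance from the TCP to the fingertips, in m); z points along the fingers, y is the line along which they close (so a half turn about z gives the same grasp; the last joint's range is limited). The gripper opens to 87 mm and grips with 3 to 60 N. Pads are 19 mm wide; open, the fingers measure 117 mm over their backs; the gripper's body (75 mm by 190 mm) begins 51 mm behind the grasp point.
Start: joints at [64.922, 18.392, -4.016, 83.108, 1.295, 78.541, -3.26], TCP at [0.284, -0.585, 0.237] pointing down, gripper open.
Joint ranges: [-163.93, 163.93], [-17.29, 119.83], [-79.2, 71.16], [3.27, 140.29], [-89.18, 269.18], [5.43, 117.66], [-154.24, 154.24]. Speed limits (degrees/s): [147.25, 147.25, 180, 180, 180, 180, 180].

## Interface

Orientations are given as [roll, pitch, yaw] about the fixed x, y, z axes, in that order (R = Rz(yaw) Ry(pitch) Rx(roll)).
In Python, from cell import telemetry, eyes, env, models gives the robot as it stands. The module is installed in compiled form; this text tells all that it offers.
- The arm moves only by the tool drive_tool, never from a script. Its arguments are lists of equal length, an entry for each row: "angular": the turn, a rotation vector about the tool's x, y, z in rad, a list of three; "delta_pos": the shift along the tool's x, y, z in cm, a list of three; "gripper": the finger opening in cm, from 0 to 8.7. A call has 1 to 20 rows; each row shifts and turns the commanded pose from where the row before left it, along the tool's axes as they then stand; what a row does not reach is not made up. A row lasts 1/10 s, in which the tool goes at most 50 mm and 8.59 degrees, less where a joint would pass 70% of its speed; a pose out of reach is approached as far as the arm can. A call with a gripper value outside its range is refused whole. The fingers move at their own pace and stop on an object; "squeeze" is the grip in N (left out, the last holds). Time passes only in rows, so rows that do not move let the fingers close. It gives the time, the measured TCP pose, the force, the opening and the grip force at its end, in the units of the state.
- telemetry.get_obs(): the state, without advancing time (a new reading comes with each control period).
- eyes.read_camera(name): name is "scene" or "side" or "wrist"; returns a dict with "pixels" (480x640x3 uint8, red, green, blue), "mtx" (3x3 intrinsics, pixels), "origin" and "orientation" of the camera in the world. Camera axes: x right, y down, z forward; pixel columns grow to the right and rows downward; lengths in m; the calibration is good to about 2 mm. A picture is of the moment at which its call begins. There is no depth.
- env.sign_off(): hands the job in; it is judged then, once.
Trained networks look in a picture, given as the dict that the camera call returned (one of the last four; its "shot" number tells which), for a name from the list of things; names that differ only in an ending like _2 or _b are one class to them, and where a whole thing is asked for, a point or a joint stands for the part that bears it (a point fixed in the world has none). Each returns a list of dicts, best first, with "p" (0 to 1); they miss things now and then, are a little off and sometimes report something else, mostly with a low value. They report only what shows in the picture. A call takes as long as a camera call.
- models.search_frame(picture, target): "centre" ([column, row] in pixels, amid what is visible of it).
- models.cut_out(picture, target): "pixels" (480x640 bool, what is visible of it) and "centre" ([column, row] in pixels, amid what is visible of it).
The state is a dict: "time_s": time; "qpos": joint angles; "joint_velocities": joint speeds; "effort": joint torques, N m; "tool_pos": TCP position; "tool_rot": TCP orientation; "force": force on the tool from outside, world axes, zero at the start; "wrist_torque": the same for the moment, N m; "grip_width": finger opening in m; "grasp_force": force on a finger pad.
Only numpy, scipy, OpenCV 4.12 (cv2) and the standard library are available. Lean on these libraries where they do the work, as an engineer would, in place of code of your own. Each camera call takes 0.05 s, during which the arm holds its last target. There are 200 camera calls.

## Working session

There is one attempt and no reset: what is moved stays moved. The work goes in short steps, Python scripts to look and compute and a tool call to move; the robot and the scene stay as the last step left them, time stands still between calls to the robot, and variables do not carry over. Pictures are saved under pics/ and viewed, at most 10 in all, crops included, and the job is handed in when it is done.

Besides the shell and the picture viewer there is one more tool, called after "Call:" by a JSON object that holds its "name" and its "arguments". drive_tool: Moves the arm, as the interface text tells. Its arguments: {"type":"object","properties":{"angular":{"type":"array","items":{"type":"array","items":{"type":"number"}}},"delta_pos":{"type":"array","items":{"type":"array","items":{"type":"number"}}},"gripper":{"type":"array","items":{"type":"number"}},"squeeze":{"type":"number"}},"required":["angular","delta_pos","gripper"]}

```bash
mkdir -p pics
cat > h.py <<'E'
import numpy as np, cv2
from scipy.spatial.transform import Rotation as Rn
from cell import telemetry, eyes, env, models
def R(o):
    o=np.array(o,float)
    if o.shape==(3,3): return o
    if o.shape==(4,): return Rn.from_quat(o).as_matrix()
    return Rn.from_euler('xyz',o,degrees=True).as_matrix()
def ray(p,uv):
    d=R(p['orientation'])@np.linalg.inv(p['mtx'])@np.array([uv[0],uv[1],1.]); return np.array(p['origin']),d
def atz(p,uv,z):
    o,d=ray(p,uv); return o+d*(z-o[2])/d[2]
def proj(p,X):
    c=R(p['orientation']).T@(np.array(X)-np.array(p['origin'])); u=np.array(p['mtx'])@c; return u[:2]/u[2]
def save(p,n): cv2.imwrite('pics/'+n,p['pixels'][:,:,::-1])
E
python3 - <<'E'
from h import *
print(env.finger_overhang, telemetry.get_obs())
for c in ['scene','side']:
    p=eyes.read_camera(c); save(p,c+'0.png'); print(c,p['origin'],p['orientation'],p['mtx'])
    for t,z in [('jar_red_center',.0475),('jar_yellow_center',.0475),('jar_blue_center',.0575),('jar_violet_center',.0575),('dot_a_mark',.01),('stop_face',.032),('bar_face',.032),('lever_knob',.08),('lever_hinge',.08),('brush_pot',.05),('dropper',.055),('tin',.045),('sponge_block',.015)]:
        r=models.search_frame(p,t)
        print(t,[(round(a['p'],2),np.round(a['centre']),np.round(atz(p,a['centre'],z),3)) for a in r[:4]])
E
```

```text
0.014 {'time_s': 0.0, 'qpos': array([64.92157113, 18.43898958, -4.01665625, 83.17234432,  1.29550631,
       78.53984588, -3.26072488]), 'joint_velocities': array([-0.02938075, -0.09654936, -0.03109435, -0.00913083, -0.06836261,
        0.036349  , -0.00550557]), 'effort': array([-2.51755080e-05, -4.91289496e+01, -4.03907290e-01, -3.12527633e+01,
       -6.38609659e-02,  4.36439062e-02,  1.91382642e-04]), 'tool_pos': array([ 0.28352656, -0.58434641,  0.23548483]), 'tool_rot': array([-1.79894091e+02,  5.71776041e-03,  2.58885707e+01]), 'force': array([ 0.03907942, -0.24388801,  0.83368211]), 'wrist_torque': array([0.00776758, 0.01115709, 0.00301073]), 'grasp_force': 0.0, 'grip_width': 0.0867847575931057}
scene [1.24652543 0.58089087 1.05841281] [-1.37221321e+02  5.26774348e-02  1.34218667e+02] [[542.80775168   0.         314.15113952]
 [  0.         542.80775168 241.92535427]
 [  0.           0.           1.        ]]
jar_red_center [(0.78, array([401., 246.]), array([0.435, 0.093, 0.048]))]
jar_yellow_center [(0.67, array([478., 326.]), array([0.504, 0.365, 0.048])), (0.18, array([27
[... 2392 characters left out ...]
5, array([342., 211.]), array([ 0.569, -0.136,  0.08 ])), (0.32, array([451., 199.]), array([ 0.364, -0.33 ,  0.08 ]))]
brush_pot [(0.74, array([288., 277.]), array([0.569, 0.085, 0.05 ])), (0.69, array([134., 361.]), array([0.697, 0.426, 0.05 ])), (0.3, array([304., 257.]), array([0.573, 0.017, 0.05 ]))]
dropper [(0.88, array([330., 158.]), array([ 0.727, -0.311,  0.055]))]
tin [(0.86, array([431., 157.]), array([ 0.494, -0.494,  0.045]))]
sponge_block [(0.76, array([448., 198.]), array([ 0.388, -0.396,  0.015])), (0.34, array([282., 261.]), array([0.628, 0.039, 0.015])), (0.33, array([433., 158.]), array([ 0.499, -0.526,  0.015])), (0.28, array([261., 264.]), array([0.664, 0.075, 0.015]))]
```

View pics/scene0.png

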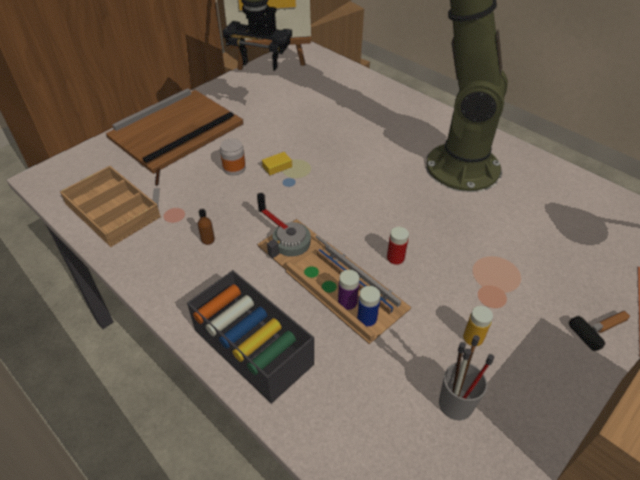

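View pics/side0.png

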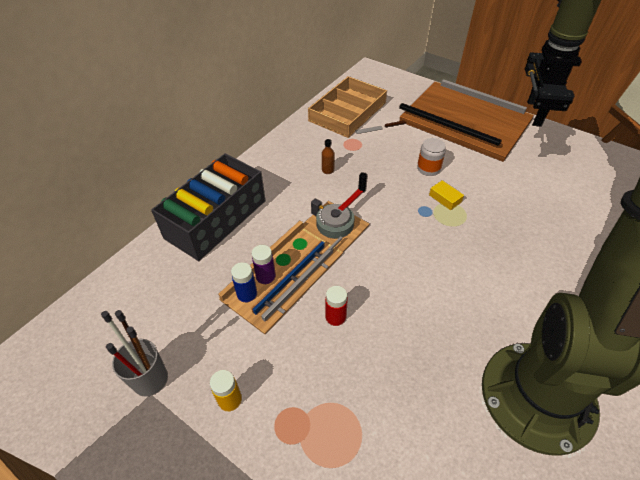

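The scene view shows the knob at (262,202), hub (291,232), free green dots (312,271) and (329,286), violet jar (348,290), blue (368,304), red (398,246) and yellow (479,326). The side view agrees: dots at (284,260) and (300,244), knob (363,182). The free places are therefore the two on the right, at y = -32 and -96. Next I'll fit the rack pose.

```bash
cat > m.py <<'E'
from h import *
from scipy.optimize import least_squares
P=[eyes.read_camera('scene'),eyes.read_camera('side')]
def tri(uvs):
    A=[];b=[]
    for p,uv in zip(P,uvs):
        o,d=ray(p,uv);d=d/np.linalg.norm(d);M=np.eye(3)-np.outer(d,d);A.append(M);b.append(M@o)
    return np.linalg.lstsq(np.vstack(A),np.hstack(b),rcond=None)[0]
def green(p):
    h=cv2.cvtColor(p['pixels'],cv2.COLOR_RGB2HSV); m=cv2.inRange(h,(50,110,40),(85,255,255))
    n,_,s,c=cv2.connectedComponentsWithStats(m); return [(s[i,4],c[i].round(1)) for i in range(1,n) if s[i,4]>25]
for p in P: print('green',[(a,c,atz(p,c,.01).round(4)) for a,c in green(p)])
for t in ['jar_red_center','jar_yellow_center','jar_blue_center','jar_violet_center']:
    uv=[models.cut_out(p,t)[0]['centre'] for p in P]
    print(t,tri(uv).round(4),[atz(p,u,.0475 if t[4] in 'ry' else .0575).round(4) for p,u in zip(P,uv)])
    # lids: white blob inside mask top
print('hub', atz(P[0],(291,231),.056),atz(P[1],(335,213),.056))
print('knobtop',atz(P[0],(262,196),.1),atz(P[1],(363,176),.1), 'tri',tri([(262,202),(363,182)]))
print('box corners',tri([(234,273),(222,156)]),tri([(312,340),(156,207)]),tri([(190,300),(264,185)]))
E
python3 m.py
```

```text
green [(np.int32(108), array([311.2, 271.6]), array([ 0.6297, -0.031 ,  0.01  ])), (np.int32(111), array([328.7, 286.2]), array([0.6329, 0.0321, 0.01  ]))]
green [(np.int32(398), array([179.9, 211.4]), array([0.9644, 0.0624, 0.01  ])), (np.int32(122), array([299.4, 243.6]), array([ 0.6293, -0.034 ,  0.01  ])), (np.int32(133), array([282.9, 259.3]), array([0.6324, 0.0298, 0.01  ]))]
jar_red_center [0.4363 0.0846 0.0427] [array([0.4417, 0.0914, 0.0475]), array([0.4352, 0.0826, 0.0475])]
jar_yellow_center [0.5047 0.3653 0.0603] [array([0.496 , 0.3685, 0.0475]), array([0.5106, 0.357 , 0.0475])]
jar_blue_center [0.6405 0.1561 0.0566] [array([0.6406, 0.1548, 0.0575]), array([0.6396, 0.1583, 0.0575])]
jar_violet_center [0.6406 0.0973 0.055 ] [array([0.6419, 0.0978, 0.0575]), array([0.639 , 0.0994, 0.0575])]
hub [ 0.59641511 -0.13583452  0.056     ] [ 0.59128177 -0.13866308  0.056     ]
knobtop [ 0.58935864 -0.24976338  0.1       ] [ 0.58324481 -0.25610958  0.1       ] tri [ 0.58480115 -0.25963572  0.07216303]
box corners [ 0.8521587  -0.03242657  0.19404112] [0.85149374 0.18407915 0.19014749] [ 0.88252089 -0.19609271 -0.03421654]
```

Call:
{"name": "drive_tool", "arguments": {"angular": [[0, 0, 0], [0, 0, 0], [0, 0, 0], [0, 0, 0], [0, 0, 0], [0, 0, 0], [0, 0, 0], [0, 0, 0], [0, 0, 0], [0, 0, -0.133], [0, 0, -0.133], [0, 0, -0.133], [0, 0, -0.133], [0, 0, -0.133], [0, 0, -0.133], [0, 0, -0.133], [0, 0, -0.137]], "delta_pos": [[3.04, -2.03, 0], [3.04, -2.03, 0], [3.04, -2.03, 0], [3.04, -2.03, 0], [3.04, -2.03, 0], [3.04, -2.03, 0], [3.04, -2.03, 0], [3.04, -2.03, 0], [3.04, -2.03, 0], [0, 0, 0], [0, 0, 0], [0, 0, 0], [0, 0, 0], [0, 0, 0], [0, 0, 0], [0, 0, 0], [0, 0, 0]], "gripper": [8.7, 8.7, 8.7, 8.7, 8.7, 8.7, 8.7, 8.7, 8.7, 8.7, 8.7, 8.7, 8.7, 8.7, 8.7, 8.7, 8.7]}}

```text
time_s: 3.6
tool_pos: [0.4501, -0.301, 0.2367]
tool_rot: [180.0, 0.0, 87.4]
force: [0.4, 0.6, -0.1]
grip_width: 0.0873
grasp_force: 0.0
```

Call:
{"name": "drive_tool", "arguments": {"angular": [[0, 0, 0], [0, 0, 0], [0, 0, 0], [0, 0, 0], [0, 0, 0], [0, 0, 0], [0, 0, 0], [0, 0, 0], [0, 0, 0], [0, 0, 0], [0, 0, 0]], "delta_pos": [[3.86, -0.3, 0], [3.86, -0.3, 0], [3.86, -0.3, 0], [3.86, -0.3, 0], [3.86, -0.3, 0], [3.86, -0.3, 0], [3.86, -0.3, 0], [3.86, -0.3, 0], [3.86, -0.3, 0], [3.86, -0.3, 0], [0, 0, 0]], "gripper": [8.7, 8.7, 8.7, 8.7, 8.7, 8.7, 8.7, 8.7, 8.7, 8.7, 8.7]}}

```text
time_s: 4.7
tool_pos: [0.4393, 0.0921, 0.2372]
tool_rot: [179.9, -0.1, 87.6]
force: [-0.3, -0.5, 0.3]
grip_width: 0.0868
grasp_force: 0.0
```

```bash
cat > w.py <<'E'
from h import *
import sys
p=eyes.read_camera('wrist'); save(p,sys.argv[1])
print(p['origin'],R(p['orientation']).round(2).tolist(),telemetry.get_obs()['tool_pos'])
for t in sys.argv[2:]:
    t,z=t.split(':')
    r=models.cut_out(p,t)
    for a in r[:3]:
        ys,xs=np.nonzero(a['pixels']); print(t,round(a['p'],2),np.round(a['centre']),atz(p,a['centre'],float(z)).round(4),'bbox',xs.min(),xs.max(),ys.min(),ys.max())
E
python3 w.py w1.png jar_red_center:.0475 dot_a_mark:.01
```

```text
[0.44297565 0.16311403 0.38467072] [[1.0, -0.04, -0.01], [-0.04, -0.97, -0.26], [0.0, 0.26, -0.97]] [0.43958352 0.08877228 0.23696041]
jar_red_center 0.57 [319. 227.] [0.4366 0.0807 0.0475] bbox 286 349 185 266
```

View pics/w1.png

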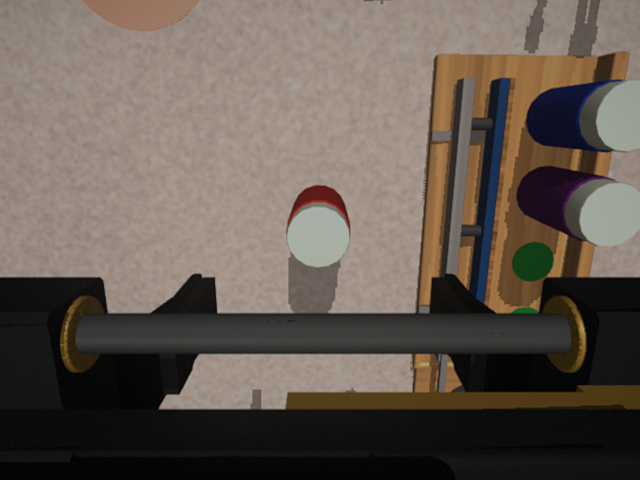

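The wrist view shows the red jar's lid centred near (318,235), one green dot at (533,262), the violet lid at (608,213) and the blue lid at (618,116).

Run:
```python
from h import *
p=eyes.read_camera('wrist')
im=p['pixels'].astype(int)
lid=((im.min(2)>140)&(im[:,:,1]>=im[:,:,0]-2)).astype(np.uint8)
n,_,s,c=cv2.connectedComponentsWithStats(lid)
for i in range(1,n):
    if s[i,4]>800: print('lid',s[i],c[i],atz(p,c[i],.095),atz(p,c[i],.105))
h=cv2.cvtColor(p['pixels'],cv2.COLOR_RGB2HSV); m=cv2.inRange(h,(50,110,40),(85,255,255))
n,_,s,c=cv2.connectedComponentsWithStats(m)
for i in range(1,n):
    if s[i,4]>300: print('green',s[i],atz(p,c[i],.01))
print(telemetry.get_obs()['tool_pos'])
```

```text
lid [ 598   65   42   72 2427] [621.33827771 102.03625876] [0.63664282 0.15798848 0.095     ] [0.62999005 0.15794482 0.105     ]
lid [ 582  170   58   64 3063] [612.19817173 201.59647405] [0.63877035 0.09287275 0.095     ] [0.63204393 0.09508315 0.105     ]
lid [ 286  197   62   61 2945] [316.67911715 226.76943973] [0.43648912 0.08548404 0.095     ] [0.43676493 0.08795021 0.105     ]
green [ 514  233   41   39 1254] [0.63052943 0.03063171 0.01      ]
green [507 299  34  15 391] [ 0.62599128 -0.02331061  0.01      ]
[0.43994482 0.08484472 0.23650821]
```

Call:
{"name": "drive_tool", "arguments": {"angular": [[0, 0, 0], [0, 0, 0], [0, 0, 0], [0, 0, 0], [0, 0, 0], [0, 0, 0], [0, 0, 0], [0, 0, 0], [0, 0, 0], [0, 0, 0], [0, 0, 0], [0, 0, 0], [0, 0, 0], [0, 0, 0], [0, 0, 0]], "delta_pos": [[0.07, -0.35, 2.6], [0, 0, 2.6], [0, 0, 2.6], [0, 0, 2.6], [0, 0, 2.6], [0, 0, 2.6], [0, 0, 1.6], [0, 0, 0.9], [0, 0, 0], [0, 0, 0], [0, 0, 0], [0, 0, 0], [0, 0, 0], [0, 0, 0], [0, 0, 0]], "gripper": [8.7, 8.7, 8.7, 8.7, 8.7, 8.7, 8.7, 8.7, 8.7, 4, 4, 4, 4, 4, 4], "squeeze": 20}}

```text
time_s: 6.4
tool_pos: [0.4364, 0.0869, 0.0557]
tool_rot: [180.0, 0.0, 87.1]
force: [-0.8, 0.6, 1.5]
grip_width: 0.0473
grasp_force: 20.1
```

Call:
{"name": "drive_tool", "arguments": {"angular": [[0, 0, 0], [0, 0, 0], [0, 0, 0], [0, 0, 0], [0, 0, 0], [0, 0, 0], [0, 0, 0], [0, 0, 0], [0, 0, 0], [0, 0, 0], [0, 0, 0], [0, 0, 0], [0, 0, 0], [0, 0, 0], [0, 0, 0], [0, 0, 0]], "delta_pos": [[0, 0, -1.0], [0, 0, -2.5], [0, 0, -2.5], [0, 0, -2.5], [0, 0, -2.5], [0, 0, -1.0], [-0.46, 1.98, 0], [-0.46, 1.98, 0], [-0.46, 1.98, 0], [-0.46, 1.98, 0], [-0.46, 1.98, 0], [-0.46, 1.98, 0], [-0.46, 1.98, 0], [-0.46, 1.98, 0], [-0.46, 1.98, 0], [-0.46, 1.98, 0]], "gripper": [4, 4, 4, 4, 4, 4, 4, 4, 4, 4, 4, 4, 4, 4, 4, 4]}}

```text
time_s: 8.0
tool_pos: [0.632, 0.0305, 0.1745]
tool_rot: [-179.9, -0.0, 87.1]
force: [0.7, 0.7, -0.7]
grip_width: 0.0476
grasp_force: 20.0
```

```bash
cat > g.py <<'E'
from h import *
import sys
p=eyes.read_camera('wrist')
h=cv2.cvtColor(p['pixels'],cv2.COLOR_RGB2HSV); m=cv2.inRange(h,(50,110,40),(85,255,255))
n,_,s,c=cv2.connectedComponentsWithStats(m)
for i in range(1,n):
    if s[i,4]>300: print('green',s[i],atz(p,c[i],.01).round(4))
im=p['pixels'].astype(int)
lid=((im.min(2)>125)&(im[:,:,1]>=im[:,:,0]-2)).astype(np.uint8)
n,_,s,c=cv2.connectedComponentsWithStats(lid)
for i in range(1,n):
    if s[i,4]>800: print('lid',s[i],c[i].round(),atz(p,c[i],.095).round(4),atz(p,c[i],.105).round(4))
save(p,sys.argv[1]); print(telemetry.get_obs()['tool_pos'].round(4),telemetry.get_obs()['tool_rot'].round(1))
E
python3 g.py w2.png
```

```text
green [ 296  196   50   36 1388] [0.6309 0.0349 0.01  ]
lid [ 273    0   94   45 3169] [319.  18.] [0.637  0.1492 0.095 ] [0.637  0.1471 0.105 ]
lid [ 276   90   88   91 6263] [319. 135.] [0.6342 0.0946 0.095 ] [0.6343 0.0949 0.105 ]
[0.635  0.0287 0.1742] [179.9  -0.   86.9]
```

View pics/w2.png

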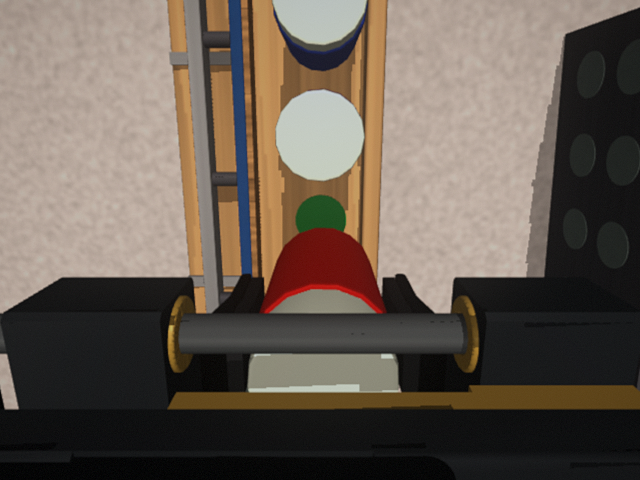

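The dot is centred at about (320,221) and the carried jar lines up with it; the violet lid is at (319,135). Descending.

Call:
{"name": "drive_tool", "arguments": {"angular": [[0, 0, 0], [0, 0, 0], [0, 0, 0], [0, 0, 0], [0, 0, 0], [0, 0, 0], [0, 0, 0], [0, 0, 0]], "delta_pos": [[0, 0, 0], [0, 0, 2.4], [0, 0, 2.4], [0, 0, 2.4], [0, 0, 1.8], [0, 0, 0.9], [0, 0, 0.4], [0, 0, 0]], "gripper": [4, 4, 4, 4, 4, 4, 4, 4]}}

```text
time_s: 8.85
tool_pos: [0.6315, 0.0311, 0.0726]
tool_rot: [-180.0, 0.0, 87.1]
force: [0.3, 0.2, -0.6]
grip_width: 0.0474
grasp_force: 20.0
```

Call:
{"name": "drive_tool", "arguments": {"angular": [[0, 0, 0], [0, 0, 0], [0, 0, 0]], "delta_pos": [[0, 0, 0.3], [0, 0, 0.2], [0, 0, 0.1]], "gripper": [4, 4, 4]}}

```text
time_s: 9.15
tool_pos: [0.632, 0.0308, 0.0669]
tool_rot: [180.0, 0.0, 87.1]
force: [-0.5, -0.4, -2.6]
grip_width: 0.0474
grasp_force: 20.0
```

Call:
{"name": "drive_tool", "arguments": {"angular": [[0, 0, 0], [0, 0, 0], [0, 0, 0]], "delta_pos": [[0, 0, 0.1], [0, 0, 0.05], [0, 0, 0]], "gripper": [4, 4, 4]}}

```text
time_s: 9.45
tool_pos: [0.632, 0.0309, 0.0657]
tool_rot: [180.0, 0.0, 87.1]
force: [-1.4, -0.0, 3.6]
grip_width: 0.0476
grasp_force: 20.0
```

Call:
{"name": "drive_tool", "arguments": {"angular": [[0, 0, 0], [0, 0, 0], [0, 0, 0], [0, 0, 0], [0, 0, 0], [0, 0, 0], [0, 0, 0], [0, 0, 0.1183], [0, 0, 0.1183], [0, 0, 0.1183], [0, 0, 0.1183], [0, 0, 0], [0, 0, 0]], "delta_pos": [[0, 0, 0], [0, 0, 0], [0, 0, 0], [0, 0, -1.0], [0, 0, -3.0], [0, 0, -3.5], [0, 0, -3.5], [0, 0, -1.5], [0, 0, 0], [0, 0, 0], [0, 0, 0], [0, 0, 0], [0, 0, 0]], "gripper": [8.7, 8.7, 8.7, 8.7, 8.7, 8.7, 8.7, 8.7, 8.7, 8.7, 8.7, 8.7, 8.7]}}

```text
time_s: 10.75
tool_pos: [0.6319, 0.031, 0.1905]
tool_rot: [180.0, -0.0, 60.1]
force: [-0.5, 0.1, 0.2]
grip_width: 0.0874
grasp_force: 0.0
```

Call:
{"name": "drive_tool", "arguments": {"angular": [[0, 0, 0], [0, 0, 0], [0, 0, 0], [0, 0, 0], [0, 0, 0], [0, 0, 0], [0, 0, 0], [0, 0, 0], [0, 0, 0], [0, 0, 0], [0, 0, 0], [0, 0, 0]], "delta_pos": [[2.21, -2.75, 0], [2.21, -2.75, 0], [2.21, -2.75, 0], [2.21, -2.75, 0], [2.21, -2.75, 0], [2.21, -2.75, 0], [2.21, -2.75, 0], [2.21, -2.75, 0], [2.21, -2.75, 0], [2.21, -2.75, 0], [0, 0, 0], [0, 0, 0]], "gripper": [8.7, 8.7, 8.7, 8.7, 8.7, 8.7, 8.7, 8.7, 8.7, 8.7, 8.7, 8.7]}}

```text
time_s: 11.95
tool_pos: [0.5036, 0.3608, 0.1901]
tool_rot: [-180.0, 0.0, 60.2]
force: [1.0, -0.9, 0.8]
grip_width: 0.0865
grasp_force: 0.0
```

```bash
python3 g.py w3.png
python3 - <<'E'
from h import *
p=eyes.read_camera('scene'); save(p,'s3.png')
cv2.imwrite('pics/s3c.png',cv2.resize(p['pixels'][160:440,240:560,::-1],None,fx=2,fy=2))
E
```

```text
lid [ 283  206   74   71 4112] [320. 241.] [0.5041 0.3643 0.095 ] [0.5056 0.3668 0.105 ]
[0.5047 0.3593 0.1899] [180.   0.  60.]
```

View pics/s3c.png

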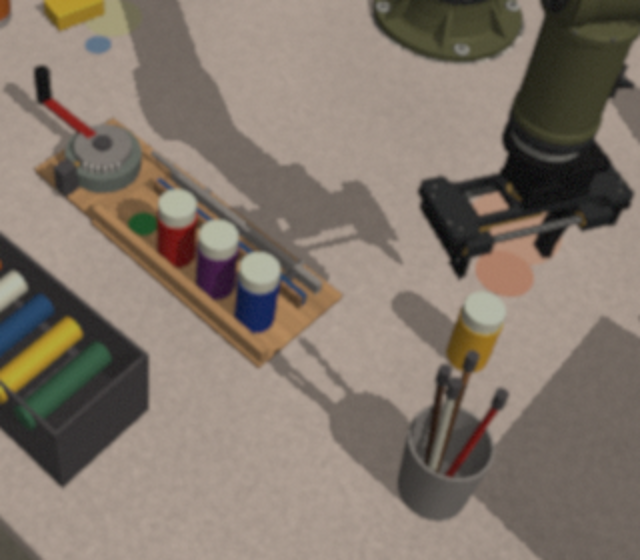

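View pics/w3.png

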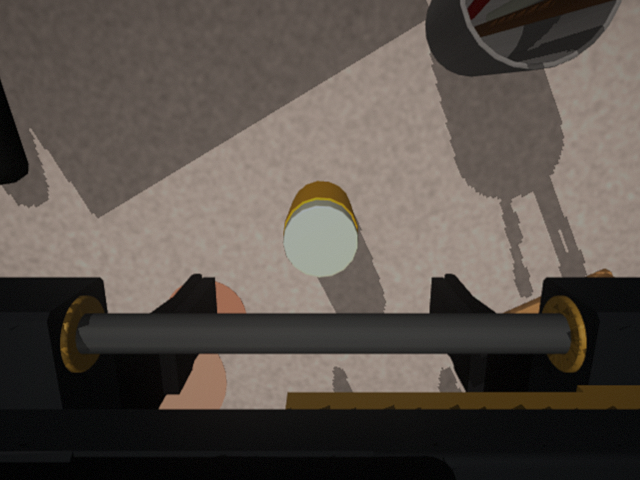

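The scene crop shows red upright in the row with violet and blue, and one free dot at (143,224). The wrist view shows the yellow lid at (320,241), between the fingers.

Call:
{"name": "drive_tool", "arguments": {"angular": [[0, 0, 0], [0, 0, 0], [0, 0, 0], [0, 0, 0], [0, 0, 0], [0, 0, 0], [0, 0, 0], [0, 0, 0], [0, 0, 0], [0, 0, 0], [0, 0, 0], [0, 0, 0], [0, 0, 0], [0, 0, 0]], "delta_pos": [[0.4, -0.2, 2.0], [0, 0, 2.6], [0, 0, 2.6], [0, 0, 2.6], [0, 0, 2.0], [0, 0, 1.1], [0, 0, 0.5], [0, 0, 0], [0, 0, 0], [0, 0, 0], [0, 0, 0], [0, 0, 0], [0, 0, 0], [0, 0, 0]], "gripper": [8.7, 8.7, 8.7, 8.7, 8.7, 8.7, 8.7, 8.7, 4, 4, 4, 4, 4, 4], "squeeze": 20}}

```text
time_s: 13.45
tool_pos: [0.5046, 0.3644, 0.0561]
tool_rot: [180.0, -0.0, 60.0]
force: [0.6, -0.2, 0.1]
grip_width: 0.0475
grasp_force: 20.1
```

Call:
{"name": "drive_tool", "arguments": {"angular": [[0, 0, 0], [0, 0, 0], [0, 0, 0], [0, 0, 0], [0, 0, 0], [0, 0, 0], [0, 0, 0], [0, 0, 0], [0, 0, 0], [0, 0, 0], [0, 0, 0], [0, 0, 0], [0, 0, 0], [0, 0, 0], [0, 0, 0], [0, 0, 0], [0, 0, 0], [0, 0, 0]], "delta_pos": [[0, 0, -1.0], [0, 0, -2.5], [0, 0, -2.5], [0, 0, -2.5], [0, 0, -2.5], [0, 0, -1.5], [-2.87, 1.65, 0], [-2.87, 1.65, 0], [-2.87, 1.65, 0], [-2.87, 1.65, 0], [-2.87, 1.65, 0], [-2.87, 1.65, 0], [-2.87, 1.65, 0], [-2.87, 1.65, 0], [-2.87, 1.65, 0], [-2.87, 1.65, 0], [-2.87, 1.65, 0], [-2.87, 1.65, 0]], "gripper": [4, 4, 4, 4, 4, 4, 4, 4, 4, 4, 4, 4, 4, 4, 4, 4, 4, 4]}}

```text
time_s: 15.25
tool_pos: [0.5031, -0.0341, 0.181]
tool_rot: [-180.0, 0.0, 60.0]
force: [0.6, -0.0, -2.4]
grip_width: 0.0474
grasp_force: 20.0
```

Call:
{"name": "drive_tool", "arguments": {"angular": [[0, 0, -0.1183], [0, 0, -0.1183], [0, 0, -0.1183], [0, 0, -0.1183], [0, 0, 0], [0, 0, 0], [0, 0, 0], [0, 0, 0], [0, 0, 0], [0, 0, 0], [0, 0, 0], [0, 0, 0], [0, 0, 0]], "delta_pos": [[0, 0, 0], [0, 0, 0], [0, 0, 0], [0, 0, 0], [0.1, 2.0, 0], [0.1, 2.0, 0], [0.1, 2.0, 0], [0.1, 2.0, 0], [0.1, 2.0, 0], [0.1, 1.5, 0], [0, 0.9, 0], [0, 0, 0], [0, 0, 0]], "gripper": [4, 4, 4, 4, 4, 4, 4, 4, 4, 4, 4, 4, 4]}}

```text
time_s: 16.55
tool_pos: [0.627, -0.0331, 0.1807]
tool_rot: [-179.9, 0.0, 87.1]
force: [-0.4, 0.6, -1.4]
grip_width: 0.0472
grasp_force: 20.0
```

```bash
python3 g.py w4.png
```

```text
green [ 299  194   48   36 1314] [ 0.6276 -0.0289  0.01  ]
lid [ 277    0   92   47 3335] [323.  19.] [0.6337 0.0863 0.095 ] [0.6337 0.0842 0.105 ]
lid [ 284   96   85   87 5862] [326. 138.] [0.6326 0.0286 0.095 ] [0.6326 0.029  0.105 ]
[ 0.627  -0.0332  0.1809] [-179.9    0.    87.1]
```

View pics/w4.png

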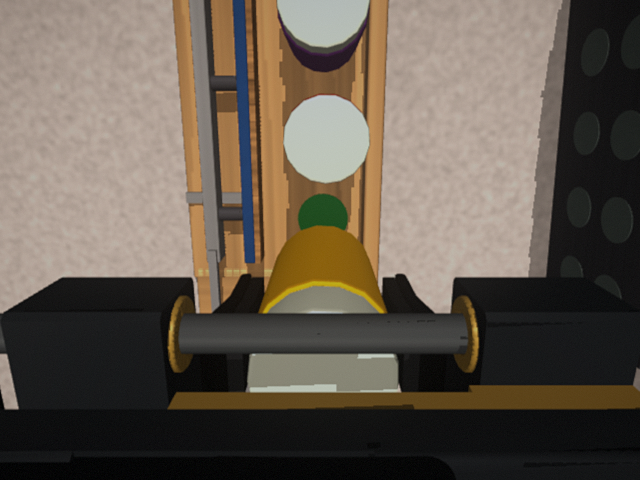

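The dot at (323,217) lies straight ahead of the carried jar, with the red lid at (326,138). I'll shift 2 mm in x and descend.

Call:
{"name": "drive_tool", "arguments": {"angular": [[0, 0, 0], [0, 0, 0], [0, 0, 0], [0, 0, 0], [0, 0, 0], [0, 0, 0], [0, 0, 0], [0, 0, 0], [0, 0, 0], [0, 0, 0], [0, 0, 0]], "delta_pos": [[0.05, 0.2, 0], [0, 0, 2.4], [0, 0, 2.4], [0, 0, 2.4], [0, 0, 2.0], [0, 0, 1.0], [0, 0, 0.6], [0, 0, 0.4], [0, 0, 0.2], [0, 0, 0], [0, 0, 0]], "gripper": [4, 4, 4, 4, 4, 4, 4, 4, 4, 4, 4]}}

```text
time_s: 17.7
tool_pos: [0.6303, -0.0329, 0.0678]
tool_rot: [179.9, 0.0, 87.1]
force: [-0.1, -0.3, -2.3]
grip_width: 0.0475
grasp_force: 20.0
```

Call:
{"name": "drive_tool", "arguments": {"angular": [[0, 0, 0], [0, 0, 0], [0, 0, 0]], "delta_pos": [[0, 0, 0.1], [0, 0, 0.06], [0, 0, 0]], "gripper": [4, 4, 4]}}

```text
time_s: 18.0
tool_pos: [0.6301, -0.0329, 0.0661]
tool_rot: [180.0, 0.0, 87.1]
force: [-0.5, 0.2, 1.6]
grip_width: 0.0471
grasp_force: 20.0
```

Call:
{"name": "drive_tool", "arguments": {"angular": [[0, 0, 0], [0, 0, 0], [0, 0, 0], [0, 0, 0], [0, 0, 0], [0, 0, 0], [0, 0, 0], [0, 0, 0], [0, 0, 0], [0, 0, 0], [0, 0, 0], [0, 0, 0], [0, 0, 0], [0, 0, 0], [0, 0, 0], [0, 0, 0], [0, 0, 0], [0, 0, 0], [0, 0, 0]], "delta_pos": [[0, 0, 0], [0, 0, 0], [0, 0, 0], [0, 0, -1.0], [0, 0, -3.0], [0, 0, -3.5], [0, 0, -3.5], [0, 0, -1.5], [-2.54, -0.34, 0], [-2.54, -0.34, 0], [-2.54, -0.34, 0], [-2.54, -0.34, 0], [-2.54, -0.34, 0], [-2.54, -0.34, 0], [-2.54, -0.34, 0], [-2.54, -0.34, 0], [-2.54, -0.34, 0], [0, 0, 0], [0, 0, 0]], "gripper": [8.7, 8.7, 8.7, 8.7, 8.7, 8.7, 8.7, 8.7, 8.7, 8.7, 8.7, 8.7, 8.7, 8.7, 8.7, 8.7, 8.7, 8.7, 8.7]}}

```text
time_s: 19.9
tool_pos: [0.5872, -0.2598, 0.19]
tool_rot: [-180.0, -0.0, 87.0]
force: [0.0, 1.2, 0.1]
grip_width: 0.087
grasp_force: 0.0
```

```bash
python3 w.py w5.png lever_knob:.08 lever_hinge:.056
python3 - <<'E'
from h import *
p=eyes.read_camera('wrist')
g=p['pixels'].astype(int)
h=cv2.cvtColor(p['pixels'],cv2.COLOR_RGB2HSV)
print('expected knob top px',proj(p,[.588,-.26,.1]),'hub',proj(p,[.594,-.14,.056]))
E
```

```text
[ 0.59199454 -0.18874357  0.33741354] [[1.0, -0.05, -0.01], [-0.05, -0.97, -0.26], [-0.0, 0.26, -0.97]] [ 0.58772952 -0.25844     0.19020084]
lever_knob 0.69 [318.  62.] [ 0.5904 -0.1567  0.08  ] bbox 259 385 0 266
lever_hinge 0.68 [320.  76.] [ 0.5911 -0.1623  0.056 ] bbox 218 441 0 266
lever_hinge 0.67 [319.  63.] [ 0.591  -0.1545  0.056 ] bbox 259 386 0 266
expected knob top px [321.37255612 252.01881493] hub [321.74495328  41.09250945]
```

View pics/w5.png

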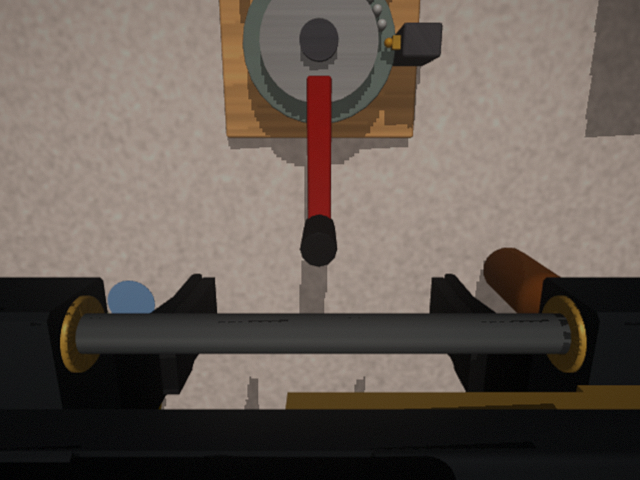

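The knob top is at (319,249) and the hub at (319,40), both within 2 mm of the rack model. The knob lies between the fingers, so I'll descend and grip it.

Call:
{"name": "drive_tool", "arguments": {"angular": [[0, 0, 0], [0, 0, 0], [0, 0, 0], [0, 0, 0], [0, 0, 0], [0, 0, 0], [0, 0, 0], [0, 0, 0], [0, 0, 0], [0, 0, 0], [0, 0, 0], [0, 0, 0], [0, 0, 0], [0, 0, 0], [0, 0, 0], [0, 0, 0]], "delta_pos": [[0, 0, 2.4], [0, 0, 2.4], [0, 0, 2.4], [0, 0, 2.0], [0, 0, 1.3], [0, 0, 0.7], [0, 0, 0.3], [0, 0, 0], [0, 0, 0], [0, 0, 0], [0, 0, 0], [0, 0, 0], [0, 0, 0], [0, 0, 0], [0, 0, 0], [0, 0, 0]], "gripper": [8.7, 8.7, 8.7, 8.7, 8.7, 8.7, 8.7, 8.7, 1.5, 1.5, 1.5, 1.5, 1.5, 1.5, 1.5, 1.5], "squeeze": 30}}

```text
time_s: 21.7
tool_pos: [0.5876, -0.2596, 0.0754]
tool_rot: [-180.0, 0.0, 87.1]
force: [0.2, -0.2, 0.2]
grip_width: 0.0309
grasp_force: 0.0
```

Call:
{"name": "drive_tool", "arguments": {"angular": [[0, 0, 0], [0, 0, 0], [0, 0, 0]], "delta_pos": [[0, 0, 0], [0, 0, 0], [0, 0, 0]], "gripper": [1.5, 1.5, 1.5]}}

```text
time_s: 22.0
tool_pos: [0.5848, -0.2596, 0.0751]
tool_rot: [-179.6, -0.0, 87.0]
force: [-7.6, 2.4, 4.4]
grip_width: 0.0213
grasp_force: 30.0
```

Call:
{"name": "drive_tool", "arguments": {"angular": [[0, 0, 0], [0, 0, 0.03], [0, 0, 0.03], [0, 0, 0.03], [0, 0, 0.03], [0, 0, 0.03], [0, 0, 0.03], [0, 0, 0]], "delta_pos": [[0, -0.3, 0], [0, -0.36, 0], [0, -0.36, 0], [0, -0.36, 0], [0, -0.36, 0], [0, -0.36, 0], [0, -0.36, 0], [0, 0, 0]], "gripper": [1.5, 1.5, 1.5, 1.5, 1.5, 1.5, 1.5, 1.5]}}

```text
time_s: 22.8
tool_pos: [0.5644, -0.2567, 0.0754]
tool_rot: [179.8, -0.0, 76.7]
force: [5.9, -1.6, -5.9]
grip_width: 0.0211
grasp_force: 30.0
```

```bash
cat > a.py <<'E'
from h import *
o=telemetry.get_obs(); a=np.radians(-2.9); H=np.array([.591,-.1398]); d=o['tool_pos'][:2]-H
dr=Rn.from_euler('z',-a).as_matrix()[:2,:2]@d
th=np.arctan2(-dr[0],-dr[1]); t=Rn.from_euler('z',a).as_matrix()[:2,:2]@np.array([-np.cos(th),np.sin(th)])
print('theta',th.round(3),'r',np.linalg.norm(d).round(4),'pos',o['tool_pos'].round(4),'yaw theta',np.radians(87.1-o['tool_rot'][2]).round(3),'Ftan on tool',(o['force'][:2]@t).round(2),o['force'].round(1),o['grip_width'],o['grasp_force'],o['time_s'])
E
python3 a.py
```

```text
theta 0.173 r 0.1198 pos [ 0.5644 -0.2567  0.0754] yaw theta 0.182 Ftan on tool -6.14 [ 5.9 -1.6 -5.9] 0.021148260593033402 30.028367335908115 22.8
```

Call:
{"name": "drive_tool", "arguments": {"angular": [[0, 0, 0.03], [0, 0, 0.03], [0, 0, 0.03], [0, 0, 0.03], [0, 0, 0.03], [0, 0, 0.03], [0, 0, 0]], "delta_pos": [[0, -0.36, 0], [0, -0.36, 0], [0, -0.36, 0], [0, -0.36, 0], [0, -0.36, 0], [0, -0.36, 0], [0, 0, 0]], "gripper": [1.5, 1.5, 1.5, 1.5, 1.5, 1.5, 1.5]}}

```text
time_s: 23.5
tool_pos: [0.5441, -0.25, 0.0753]
tool_rot: [179.8, -0.1, 66.4]
force: [7.4, -1.9, -7.5]
grip_width: 0.0212
grasp_force: 30.0
```

```bash
python3 a.py
```

```text
theta 0.352 r 0.1197 pos [ 0.5441 -0.25    0.0753] yaw theta 0.362 Ftan on tool -7.59 [ 7.4 -1.9 -7.5] 0.021183229931880845 30.029114610515535 23.5
```

Call:
{"name": "drive_tool", "arguments": {"angular": [[0, 0, 0.03], [0, 0, 0.03], [0, 0, 0.03], [0, 0, 0.03], [0, 0, 0.03], [0, 0, 0.03], [0, 0, 0.03], [0, 0, 0]], "delta_pos": [[0, -0.36, 0], [0, -0.36, 0], [0, -0.36, 0], [0, -0.36, 0], [0, -0.36, 0], [0, -0.36, 0], [0, -0.36, 0], [0, 0, 0]], "gripper": [1.5, 1.5, 1.5, 1.5, 1.5, 1.5, 1.5, 1.5]}}

```text
time_s: 24.3
tool_pos: [0.5225, -0.2378, 0.0753]
tool_rot: [179.8, -0.1, 54.3]
force: [8.2, -0.3, -9.2]
grip_width: 0.0213
grasp_force: 30.0
```

```bash
python3 a.py
```

```text
theta 0.56 r 0.1196 pos [ 0.5225 -0.2378  0.0753] yaw theta 0.572 Ftan on tool -6.85 [ 8.2 -0.3 -9.2] 0.021253544189344272 30.033300924114883 24.3
```

Call:
{"name": "drive_tool", "arguments": {"angular": [[0, 0, 0.03], [0, 0, 0.03], [0, 0, 0.03], [0, 0, 0.03], [0, 0, 0.03], [0, 0, 0.03], [0, 0, 0.03], [0, 0, 0], [0, 0, 0]], "delta_pos": [[0, -0.36, 0], [0, -0.36, 0], [0, -0.36, 0], [0, -0.36, 0], [0, -0.36, 0], [0, -0.36, 0], [0, -0.36, 0], [0, 0, 0], [0, 0, 0]], "gripper": [1.5, 1.5, 1.5, 1.5, 1.5, 1.5, 1.5, 1.5, 1.5]}}

```text
time_s: 25.2
tool_pos: [0.504, -0.2217, 0.0753]
tool_rot: [179.7, -0.2, 42.3]
force: [9.1, -1.7, -9.8]
grip_width: 0.0213
grasp_force: 30.0
```

```bash
python3 a.py
```

```text
theta 0.765 r 0.1195 pos [ 0.504  -0.2217  0.0753] yaw theta 0.781 Ftan on tool -7.48 [ 9.1 -1.7 -9.8] 0.021281964800740048 30.03800972364843 25.2
```

Call:
{"name": "drive_tool", "arguments": {"angular": [[0, 0, 0.02], [0, 0, 0.01], [0, 0, 0], [0, 0, 0]], "delta_pos": [[0, -0.24, 0], [0, -0.14, 0], [0, 0, 0], [0, 0, 0]], "gripper": [1.5, 1.5, 1.5, 1.5]}}

```text
time_s: 25.6
tool_pos: [0.502, -0.2193, 0.0754]
tool_rot: [179.7, -0.3, 40.6]
force: [11.1, -3.3, -11.5]
grip_width: 0.0214
grasp_force: 30.1
```

```bash
python3 a.py
python3 - <<'E'
from h import *
p=eyes.read_camera('side')
cv2.imwrite('pics/s6.png',cv2.resize(p['pixels'][130:350,170:490,::-1],None,fx=2.4,fy=2.4))
E
python3 a.py
```

```text
theta 0.791 r 0.1194 pos [ 0.502  -0.2193  0.0754] yaw theta 0.811 Ftan on tool -9.82 [ 11.1  -3.3 -11.5] 0.021384700108325654 30.0520054763183 25.6
theta 0.791 r 0.1193 pos [ 0.502  -0.2193  0.0754] yaw theta 0.811 Ftan on tool -9.88 [ 11.   -3.4 -11.1] 0.021413313719557455 30.051742661744356 25.65
```

View pics/s6.png

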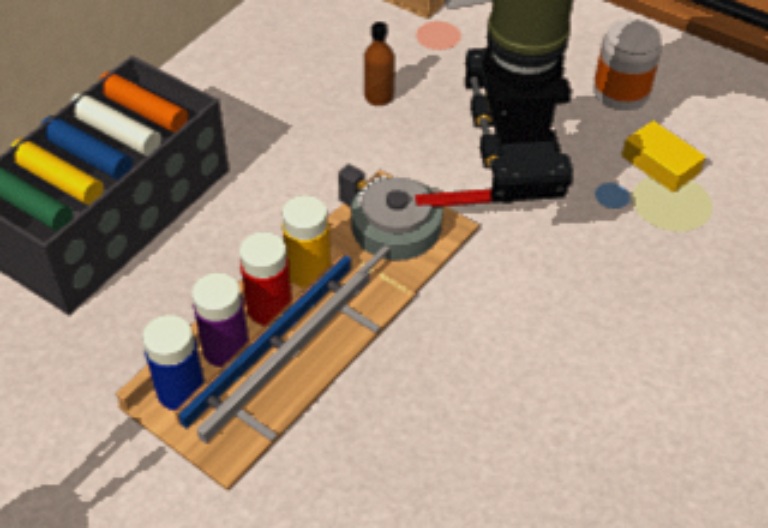

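All four jars stand in one row with the bar closed on them. The lever is held at about 0.79 rad, in the valley after click three, and nothing else has moved.

```bash
python3 -c "
from cell import env
print(env.sign_off())"
```

```text
the job is handed in; nothing more can be done
None
```

The job is handed in: the red and yellow jars stand upright on the two green dots in one row with violet and blue, and the arm is holding the clamp lever at about 0.79 rad, just past its third click.

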